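# Unhook the dry red colour paddle and stand it in its box

## Robot

A 6-joint arm with a two-finger parallel gripper is mounted at the origin on the work surface. World frame = base frame: x ahead of the robot, y to its left, z up, the work surface at z = 0. Lengths are in mm, angles in rad, forces in N, time in s.
With the tool pointing down it reaches from about 300 to 875 mm from the base axis. Payload 4.2 kg.
Tool frame: the origin (TCP) lies at the very end of the fingers, on their centre line; the grasp point (between the pads) lies 19 mm behind it (manip.grasp_offset is the z of the grasp point in the tool frame, in mm); z points along the fingers, x is the direction in which the jaws open and shut, and the axes are right-handed (so a half turn about z gives the same grasp; the last joint's range is limited). The gripper opens to 85 mm and grips with 20 to 120 N. Pads are 22 mm wide; open, the fingers measure 114 mm over their backs; the gripper's body (76 mm by 85 mm) begins 54 mm behind the grasp point. The pads swing forward as they close: fully open they stand 13 mm farther back than shut.
Start: joints at [1.229, 0.32, 1.565, -0, 1.257, -0.02], TCP at [181.86, 545.498, 231.338] pointing down, gripper open.
Joint ranges: [-3.11, 3.11], [-0.84, 2.01], [0.21, 2.61], [-1.34, 4.49], [0.05, 2.63], [-2.56, 2.56]. Speed limits (rad/s): [2.57, 2.57, 3.14, 3.14, 3.14, 3.14].

## Interface

Orientations are given as a unit quaternion [w, x, y, z].
In Python, from cell import manip gives the robot as it stands.
- The arm moves only by the tool send_rows, never from a script. Its argument "plan" is a list of rows, each a list of 3 entries, a list of its own where there are three numbers: the shift along the tool's x, y, z in units of 50 cm (1.0 is 50 cm), then the turn, a rotation vector about the tool's x, y, z in units of 180 degrees (1.0 is 180 degrees), then the opening, from 0 (shut) to 1 (fully open). A call has 1 to 5 rows; each row is the pose to reach, as a shift and turn from the pose commanded when the call began, along the tool's axes at that moment, turning the shorter way round; what a row does not reach only later rows make up. A row lasts 1/12 s, in which the tool goes at most 41.7 mm and 7.16 degrees, less where a joint would pass 70% of its speed; a pose out of reach is approached as far as the arm can. A call with a number of a shift or a turn outside -1 to 1 is refused whole. A call with a gripper value outside its range is refused whole. The fingers move at their own pace and stop on an object; the grip force is fixed at half the most. Time passes only in rows, so rows that repeat a pose let the fingers close. It gives the time, the measured TCP pose, the force and the opening at its end, in the units of the state.
- manip.observe(): the state, without advancing time (a new reading comes with each control period).
- manip.grab_frame(name): name is "side" or "top"; returns a dict with "frame" (420x560x3 uint8, blue, green, red), "z_map" (420x560 float32, mm along the optical axis (not along the pixel's ray), 0 where there is no reading), "fovy" (degrees; the focal length in pixels is half the picture's height over the tangent of half this angle, whatever the lens; pixels are square), "cx", "cy" (the principal point, pixels), "xyz" and "rotation" of the camera in the world. Camera axes: x right, y down, z forward; pixel columns grow to the right and rows downward; lengths in mm; the calibration is good to about 2 mm. A picture is of the moment at which its call begins.
- manip.close_job(): hands the job in, once; it reports no verdict.
Trained networks look in a picture, given as the dict that the camera call returned (one of the last four; its "shot" number tells which), for a name from the list of things; names that differ only in an ending like _2 or _b are one class to them, and where a whole thing is asked for, a point or a joint stands for the part that bears it (a point fixed in the world has none). Each returns a list of dicts, best first, with "p" (0 to 1); they miss things now and then, are a little off and sometimes report something else, mostly with a low value. They report only what shows in the picture. A call takes as long as a camera call.
- manip.regions_of(label, picture): "region" (420x560 bool, what is visible of it) and "at" ([column, row] in pixels, amid what is visible of it).
The state is a dict: "clock": time; "joint_positions": joint angles; "joint_vel": joint speeds; "effort": joint torques, N m; "ee_pos": TCP position; "ee_rot": TCP orientation; "wrist_force": force on the tool from outside, world axes, zero at the start; "ft_torque": the same for the moment, N m; "grip_width": finger opening in mm.
Only numpy, scipy, OpenCV 4.12 (cv2) and the standard library are available. Lean on these libraries where they do the work, as an engineer would, in place of code of your own. Each camera call takes 0.05 s, during which the arm holds its last target.

## Task

The red colour-test paddle has dried. Take it off its barbed hook by raising it, tilting its handle back towards the rack and bringing the eye out over the barb tip; then lower it, red swatch end down, into the slot of the open wooden box and let go so that it stays standing there. Leave the blue paddle hanging on its hook.

Things in the scene. Friction and masses are not known exactly. Their poses are not given: they have to be found in the camera images.
- paddle_red: Wooden paddle, 60 g, 8 mm thick, red swatch and handle, hung on either hook. Origin mid lower edge; z up, y across its width, x = rack x. By z in mm: 0-66 swatch, 60 wide; 66-114 eye, an opening 36 wide; 114-126 cross bar, 60 wide; 126-172 handle, 28 wide, free all round for pinching. Eye top rests on the hook arm; lower edge hangs 64 mm above the table.
- paddle_blue: The same paddle in blue, on the other hook, to be left hanging; same frame. The two hang 37-49 mm out from the crossbar. Off the hook: upright, the 48 mm eye is too small for the hook's 56 mm upturned end; with the handle leant 20-30 degrees (25 is good) back to the crossbar (lower edge swung outwards) it passes along the bent rod with 4-9 mm free above and below.
- rack: Fixed rack. Origin on the table under the crossbar; x = way the hooks point (away from robot), y along crossbar, z up. Crossbar 12 mm thick, 175 high; posts at y +-112, 181 high; base 12 high, x -50 to 90. Hooks of 6 mm rod at y +70 and -70 mm; rod axis in (x,z) mm: arm (0,175) to (110,175), upturn to tip (118,225), barb back to (110,215).
- caddy: Fixed open-topped brown wooden box with one slot. Origin: centre of its underside; z up, slot long in y. Outside 42 x 122 x 70 mm (x, y, z), walls and floor 6 mm: the slot is 30 mm wide in x, 110 long in y, 64 deep. The paddle stands in it with its width along y, and once let go may lean up to about 20 degrees on a wall.

How it is judged:
By the outcome, as a careful person would: the job done as asked, in the order asked, and still so for the second after the job is handed in, with the robot touching nothing.
It also fails if it takes over 48 s, if anything falls off the work surface, if the arm or the gripper's body presses on something with over 40 N, if the wrist force passes 120 N, or if a joint passes its speed limit or range.

## Working session

There is one attempt and no reset: what is moved stays moved. The work goes in short steps, Python scripts to look and compute and a tool call to move; the robot and the scene stay as the last step left them, time stands still between calls to the robot, and variables do not carry over. Pictures are saved under pics/ and viewed, and the job is handed in when it is done.

Besides the shell and the picture viewer there is one more tool, called after "Emit:" as name(argument=value, ...) on one line, values as JSON. send_rows: Moves the arm, as the interface text tells. Shifts and turns lie within -1 to 1; 1 stands for 50 cm of shift or 180 degrees of turn. Its arguments: {"type":"object","properties":{"plan":{"type":"array","items":{"type":"array"}}},"required":["plan"]}

```bash
ls; mkdir -p pics; cat > h.py <<'E'
import numpy as np,cv2,pickle
from scipy.spatial.transform import Rotation as R
from cell import manip
def q2m(q): return R.from_quat([q[1],q[2],q[3],q[0]]).as_matrix()
def camR(p):
    r=np.array(p["rotation"]); return r if r.shape==(3,3) else q2m(r)
def world(p,cols,rows):
    f=p["frame"].shape[0]/2/np.tan(np.radians(p["fovy"])/2)
    z=p["z_map"][rows,cols]; 
    P=np.stack([(cols-p["cx"])/f*z,(rows-p["cy"])/f*z,z],-1)
    return P@camR(p).T+np.array(p["xyz"]),z
E
python3 - <<'E'
from h import *
s=manip.observe();print(s, manip.grasp_offset)
for n in("side","top"):
    p=manip.grab_frame(n); cv2.imwrite(f"pics/{n}0.png",p["frame"]); pickle.dump(p,open(n+"0.pkl","wb"))
    print(n,p["fovy"],p["cx"],p["cy"],p["xyz"],p["rotation"])
    for l in("paddle_red","paddle_blue","rack","caddy"):
        for d in manip.regions_of(l,p)[:2]:
            m=d["region"]; r,c=np.nonzero(m); W,z=world(p,c,r); W=W[z>0]
            print(l,d["p"],d["at"],m.sum(),np.percentile(W,[2,50,98],axis=0).round(0).tolist())
            np.save(f"{n}_{l}.npy",m) if d is manip else None
E
```

```text
pics
{'clock': 0.0, 'joint_positions': array([ 1.22900640e+00,  3.20293565e-01,  1.56568353e+00, -1.66679171e-05,
        1.25739344e+00, -1.99834565e-02]), 'joint_vel': array([ 0.00093942, -0.00083266,  0.00020064,  0.00019512, -0.00053615,
        0.00078115]), 'effort': array([ 2.66737719e-03, -4.15516019e+01, -2.34168899e+01,  2.72486313e-04,
        7.97421177e-03,  1.08379388e-05]), 'ee_pos': array([181.69609713, 545.03349441, 230.47955397]), 'ee_rot': array([ 5.11760463e-04,  8.11256704e-01,  5.84689465e-01, -7.26899031e-04]), 'wrist_force': array([0.16111729, 0.39488414, 0.073348  ]), 'ft_torque': array([-0.00352812, -0.00315492, -0.01544411]), 'grip_width': 85.42757398752542} -18.700000000000003
side 52.214239619361 285.88066433786713 215.8878788358015 [ 260.34735622 -509.03261826  670.26104219] [-0.35816783  0.90362149 -0.21681741  0.09041136]
paddle_red 0.85 [272.3, 155.7] 1017 [[528.0, 65.0, 66.0], [531.0, 85.0, 152.0], [540.0, 123.0, 236.0]]
paddle_blue 0.95 [230.6, 113.4] 675 [[517.0, 204.0, 3.0], [521.0, 226.0, 168.0], [592.0, 436.0, 236.0]]
rack 0.86 [240.2, 183.3] 6354 [[433.0, 39.0, 4.0], [485.0, 138.0, 13.0], [594.0, 281.0, 191.0]]
caddy 0.75 [395.9, 313.0] 3317 [[571.0, -317.0, 3.0], [598.0, -260.0, 47.0], [633.0, -199.0, 71.0]]
top 52.200063713701354 274.8071409828694 211.49859313530646 [448.13903023 -28.18602076 904.70713771] [ 0.04040691 -0.70365287  0.7086655  -0.0321423 ]
paddle_red 0.75 [209.5, 206.3] 598 [[528.0, 67.0, 11.0], [533.0, 95.0, 173.0], [568.0, 135.0, 237.0]]
paddle_blue 0.66 [129.6, 211.0] 579 [[519.0, 207.0, 71.0], [523.0, 229.0, 180.0], [530.0, 264.0, 237.0]]
paddle_blue 0.45 [206.7, 206.1] 497 [[529.0, 67.0, 71.0], [533.0, 93.0, 179.0], [539.0, 123.0, 237.0]]
rack 0.9 [182.8, 234.0] 7620 [[437.0, 43.0, 9.0], [488.0, 169.0, 13.0], [585.0, 281.0, 183.0]]
caddy 0.78 [387.5, 178.9] 1629 [[573.0, -309.0, 2.0], [610.0, -255.0, 35.0], [635.0, -191.0, 72.0]]
```

View pics/side0.png

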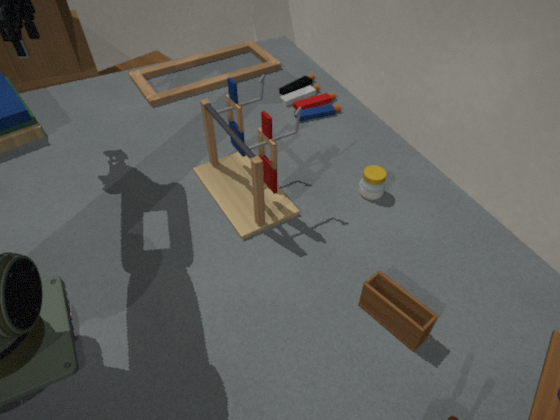

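View pics/top0.png

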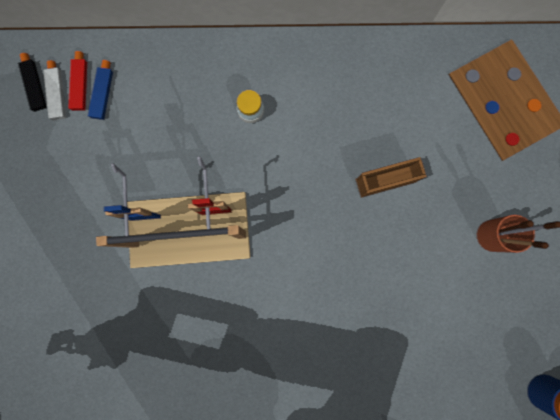

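Both pictures show the red paddle on the hook nearer the caddy (side ≈(267,150), top ≈(209,206)). The blue one is on the far hook (top ≈(130,211)) and the caddy is at top ≈(391,177). Next I fit the poses.

```bash
python3 - <<'E'
from h import *
for n in("side","top"):
    p=pickle.load(open(n+"0.pkl","rb"))
    r,c=np.mgrid[0:420,0:560]; r=r.ravel();c=c.ravel()
    W,z=world(p,c,r); img=p["frame"].reshape(-1,3).astype(int); hsv=cv2.cvtColor(p["frame"],cv2.COLOR_BGR2HSV).reshape(-1,3).astype(int)
    ok=z>0
    print(n,"table z",np.median(W[ok&(abs(W[:,0]-500)<150)&(abs(W[:,2])<8)][:,2]))
    # crossbar
    reg=ok&(W[:,0]>430)&(W[:,0]<620)&(W[:,1]>20)&(W[:,1]<310)
    cb=reg&(W[:,2]>165)&(W[:,2]<190)&(W[:,0]<500)
    P=W[cb][:,:2]; print("crossbar n",len(P)); print(cv2.minAreaRect(P.astype(np.float32)), np.percentile(W[cb][:,2],[50,90,99]))
    v=cv2.fitLine(P.astype(np.float32),cv2.DIST_HUBER,0,.01,.01).ravel(); print("line",v, np.degrees(np.arctan2(-v[0],v[1])))
    base=reg&(abs(W[:,2]-12)<4)
    print("base",cv2.minAreaRect(W[base][:,:2].astype(np.float32)),base.sum())
    for col in("red","blue"):
        h=hsv[:,0]; m=((h<6)|(h>174)) if col=="red" else (abs(h-112)<12)
        m=m&(hsv[:,1]>150)&reg&(W[:,2]>40)&(W[:,2]<260)&(W[:,0]<570)
        print(col,m.sum())
        for lo,hi in((40,132),(188,233),(233,250)):
            k=m&(W[:,2]>lo)&(W[:,2]<hi)
            if k.sum()>8:
                Q=W[k]; print(lo,hi,k.sum(),np.percentile(Q,[2,50,98],axis=0).round(1).tolist(),cv2.minAreaRect(Q[:,:2].astype(np.float32)))
    k=ok&(W[:,0]>540)&(W[:,0]<660)&(W[:,1]>-350)&(W[:,1]<-160)&(abs(W[:,2]-70)<4)
    print("caddy",k.sum(),np.median(W[k][:,2]),cv2.minAreaRect(W[k][:,:2].astype(np.float32)))
    # hooks tips
    k=reg&(W[:,0]>545)&(W[:,2]>150)
    for y0,y1 in((40,160),(160,300)):
        kk=k&(W[:,1]>y0)&(W[:,1]<y1); Q=W[kk]
        o=np.argsort(-Q[:,2])[:6]; print("hook",Q[o].round(0).tolist(), "arm y med",np.median(Q[abs(Q[:,2]-175)<6],axis=0))
E
```

```text
side table z -0.1631652897767708
crossbar n 665
((489.31243896484375, 161.37257385253906), (30.041187286376953, 243.08047485351562), 4.313465595245361) [179.30098687 181.19050993 182.1413721 ]
line [ 7.8436151e-02 -9.9691916e-01  4.8143677e+02  1.4694185e+02] -175.50131
base ((502.4541320800781, 163.29161071777344), (140.75457763671875, 253.07635498046875), 4.176690101623535) 3836
red 556
40 132 330 [[528.7, 64.4, 68.5], [531.2, 82.4, 102.2], [539.0, 108.1, 130.5]] ((533.5955200195312, 89.51731872558594), (9.096015930175781, 51.37614440917969), 4.417484760284424)
188 233 183 [[528.9, 80.3, 191.3], [530.7, 86.1, 213.3], [537.5, 104.2, 232.1]] ((530.8775024414062, 92.74434661865234), (8.37946605682373, 27.23924446105957), 15.888416290283203)
233 250 40 [[529.1, 81.7, 233.0], [532.3, 90.7, 235.4], [536.6, 105.1, 237.3]] ((532.5918579101562, 93.35881042480469), (7.032425880432129, 24.824665069580078), 5.18804407119751)
blue 269
40 132 124 [[518.1, 203.8, 69.1], [520.9, 225.3, 117.3], [528.2, 254.4, 130.6]] ((521.6729125976562, 229.40821838378906), (8.748144149780273, 52.66810989379883), 
[... 2204 characters left out ...]
233 250 71 [[521.3, 223.0, 233.7], [524.5, 234.6, 235.8], [527.8, 246.7, 237.8]] ((524.5811767578125, 234.85865783691406), (6.3657355308532715, 25.06562614440918), 1.5020623207092285)
caddy 472 69.33377856353638 ((605.884765625, -252.4781036376953), (42.33613204956055, 122.27643585205078), 15.113431930541992)
hook [[605.0, 101.0, 229.0], [609.0, 101.0, 229.0], [604.0, 104.0, 229.0], [607.0, 103.0, 229.0], [607.0, 101.0, 229.0], [609.0, 103.0, 228.0]] arm y med [573.05489718  99.72789942 177.38471615]
hook [[597.0, 243.0, 228.0], [595.0, 243.0, 228.0], [597.0, 240.0, 227.0], [597.0, 242.0, 227.0], [595.0, 242.0, 227.0], [594.0, 242.0, 227.0]] arm y med [565.10041391 239.373324   177.38368907]
```

```bash
python3 - <<'E'
from h import *
a=pickle.load(open("side0.pkl","rb"))["frame"][60:250,180:340]
cv2.imwrite("pics/s_c.png",cv2.resize(a,None,fx=3.1,fy=3.1,interpolation=cv2.INTER_CUBIC))
a=pickle.load(open("top0.pkl","rb"))["frame"][140:280,90:290]
cv2.imwrite("pics/t_c.png",cv2.resize(a,None,fx=3.9,fy=3.9,interpolation=cv2.INTER_CUBIC))
E
```

```text
(no output)
```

View pics/s_c.png

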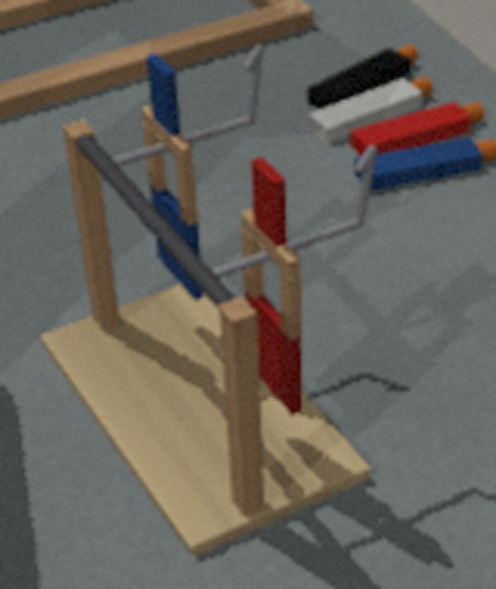

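View pics/t_c.png

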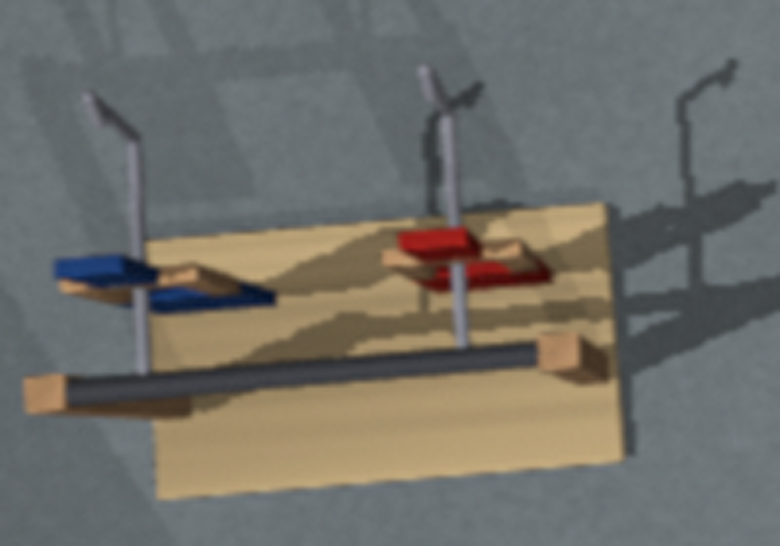

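```bash
cat >> h.py <<'E'
from scipy.ndimage import label
rod=np.array([[0,175],[110,175],[118,225],[110,215]],float)
def rodpts():
    return np.concatenate([np.linspace(a,b,60) for a,b in zip(rod[:-1],rod[1:])])
RP=rodpts()
# paddle boxes in (n,e): n0,n1,e0,e1 ; e from lower edge
def boxes(tip=128): return [(-4,4,0,66),(-4,4,114,172),(-22,22,tip,204),(-43,43,204,300)]
def clear(x,z,th,tip=128):
    """x,z = rack xz of eye centre (e=90); th deg lean back"""
    t=np.radians(th); u=np.array([-np.sin(t),np.cos(t)]); n=np.array([np.cos(t),np.sin(t)])
    d=RP-np.array([x,z]); e=d@u+90; m=d@n; best=1e9
    for a,b,c,f in boxes(tip):
        dx=np.maximum(np.maximum(a-m,m-b),0); dz=np.maximum(np.maximum(c-e,e-f),0)
        best=min(best,np.hypot(dx,dz).min()-3)
    return best
E
python3 - <<'E'
from h import *
import heapq
for th in (20,23,25,27,30):
  for tip in(128,):
    xs=np.arange(40,172,2.);zs=np.arange(160,270,1.5)
    C=np.array([[clear(x,z,th,tip) for z in zs] for x in xs])
    # widest path
    s=(np.argmin(abs(xs-45)),np.argmin(abs(zs-175)))
    B=np.full(C.shape,-9.);B[s]=C[s];par={};h=[(-B[s],s)]
    while h:
        b,(i,j)=heapq.heappop(h);b=-b
        for di,dj in((1,0),(-1,0),(0,1),(0,-1),(1,1),(1,-1),(-1,1)):
            k=(i+di,j+dj)
            if 0<=k[0]<len(xs) and 0<=k[1]<len(zs):
                nb=min(b,C[k])
                if nb>B[k]+1e-9: B[k]=nb;par[k]=(i,j);heapq.heappush(h,(-nb,k))
    g=np.unravel_index(B[-3].argmax(),(len(zs),))[0]; k=(len(xs)-3,g)
    print(th,tip,"width",B[k])
    if th in (25,27):
        print([ (xs[i],zs[C[i].argmax()],round(C[i].max(),1)) if 0 else None for i in []])
        for i in range(0,len(xs),3):
            ok=[(zs[j]) for j in range(len(zs)) if B[i,j]>=2]
            j=B[i].argmax(); print(xs[i],"z ok",(min(ok),max(ok)) if ok else None, "mid best", zs[np.where(B[i]>0,C[i],-9).argmax()],round(np.where(B[i]>0,C[i],-9).max(),1))
E
```

```text
20 128 width 2.3226360169649087
23 128 width 3.283969934185091
25 128 width 3.960020308491874
[]
40.0 z ok (np.float64(160.0), np.float64(190.0)) mid best 175.0 17.1
46.0 z ok (np.float64(160.0), np.float64(190.0)) mid best 175.0 17.1
52.0 z ok (np.float64(160.0), np.float64(190.0)) mid best 175.0 17.1
58.0 z ok (np.float64(160.0), np.float64(190.0)) mid best 175.0 17.1
64.0 z ok (np.float64(160.0), np.float64(190.0)) mid best 175.0 17.1
70.0 z ok (np.float64(160.0), np.float64(190.0)) mid best 175.0 17.1
76.0 z ok (np.float64(160.0), np.float64(190.0)) mid best 175.0 17.1
82.0 z ok (np.float64(160.0), np.float64(190.0)) mid best 175.0 17.1
88.0 z ok (np.float64(160.0), np.float64(190.0)) mid best 176.5 15.6
94.0 z ok (np.float64(160.0), np.float64(190.0)) mid best 179.5 11.7
100.0 z ok (np.float64(160.0), np.float64(190.0)) mid best 182.5 8.8
106.0 z ok (np.float64(179.5), np.float64(193.0)) mid best 188.5 7.1
112.0 z ok (np.float64(187.0), np.float64(269.5)) mid best 269.5 6.4
118.0 z ok (np.float64(202.0), np.float64(269.5)) mid best 269.5 11.8
124.0 z ok (np.float64(208.0), np.fl
[... 1415 characters left out ...]
, np.float64(269.5)) mid best 269.5 7.9
118.0 z ok (np.float64(202.0), np.float64(269.5)) mid best 269.5 13.2
124.0 z ok (np.float64(208.0), np.float64(269.5)) mid best 269.5 18.5
130.0 z ok (np.float64(211.0), np.float64(269.5)) mid best 269.5 23.9
136.0 z ok (np.float64(209.5), np.float64(269.5)) mid best 269.5 29.2
142.0 z ok (np.float64(200.5), np.float64(269.5)) mid best 269.5 34.6
148.0 z ok (np.float64(203.5), np.float64(269.5)) mid best 269.5 39.9
154.0 z ok (np.float64(206.5), np.float64(269.5)) mid best 269.5 45.3
160.0 z ok (np.float64(203.5), np.float64(269.5)) mid best 269.5 50.7
166.0 z ok (np.float64(191.5), np.float64(269.5)) mid best 269.5 56.3
30 128 width 5.476243464499799
```

```bash
python3 - <<'E'
from h import *
import heapq
for th in (26,28,30):
    xs=np.arange(44,176,1.);zs=np.arange(165,260,1.)
    C=np.array([[clear(x,z,th,128) for z in zs] for x in xs])
    s=(1,10);D={s:0};par={};h=[(0,s)];goal=None
    while h:
        d,k0=heapq.heappop(h)
        if d>D[k0]: continue
        i,j=k0
        if xs[i]>=165: goal=k0;break
        for di in(-1,0,1):
          for dj in(-1,0,1):
            k=(i+di,j+dj)
            if 0<=k[0]<len(xs) and 0<=k[1]<len(zs) and C[k]>1:
                nd=d+np.hypot(di,dj)/min(C[k],15)**4
                if nd<D.get(k,1e9): D[k]=nd;par[k]=k0;heapq.heappush(h,(nd,k))
    P=[goal]
    while P[-1]!=s:P.append(par[P[-1]])
    P=P[::-1]; print(th,min(C[k] for k in P)); print([(int(xs[k[0]]),int(zs[k[1]]),round(C[k],1)) for k in P[::4]])
for th in(0,10,20,27): print(th,[round(clear(45,z,th),1) for z in(157,165,175,180)])
E
```

```text
26 4.3054259745667585
[(45, 175, np.float64(16.8)), (49, 175, np.float64(16.8)), (53, 175, np.float64(16.8)), (57, 175, np.float64(16.8)), (61, 175, np.float64(16.8)), (65, 175, np.float64(16.8)), (69, 176, np.float64(15.8)), (73, 176, np.float64(15.8)), (77, 176, np.float64(15.8)), (81, 176, np.float64(15.8)), (85, 176, np.float64(15.8)), (89, 176, np.float64(15.5)), (93, 179, np.float64(12.8)), (97, 181, np.float64(10.8)), (101, 184, np.float64(9.0)), (105, 187, np.float64(8.0)), (108, 191, np.float64(5.8)), (110, 195, np.float64(4.7)), (112, 199, np.float64(5.4)), (114, 203, np.float64(6.4)), (115, 207, np.float64(7.4)), (117, 211, np.float64(8.7)), (120, 215, np.float64(11.1)), (123, 219, np.float64(13.4)), (127, 223, np.float64(15.5)), (131, 223, np.float64(14.9)), (135, 223, np.float64(15.0)), (139, 223, np.float64(16.1)), (143, 223, np.float64(17.9)), (147, 223, np.float64(20.2)), (151, 223, np.float64(19.8)), (155, 223, np.float64(19.5)), (159, 223, np.float64(20.0)), (163, 223, np.float64(21.1))]
28 5.007346867107234
[(45, 175, np.float64(16.3)), (49, 175, np.float64(16.3)),
[... 1618 characters left out ...]
loat64(9.5)), (118, 213, np.float64(10.8)), (121, 217, np.float64(12.6)), (124, 221, np.float64(14.5)), (128, 224, np.float64(15.6)), (132, 224, np.float64(14.8)), (136, 224, np.float64(15.0)), (140, 224, np.float64(15.9)), (144, 224, np.float64(17.7)), (148, 224, np.float64(19.4)), (152, 224, np.float64(18.3)), (156, 224, np.float64(17.9)), (160, 224, np.float64(18.3)), (164, 224, np.float64(19.4))]
0 [np.float64(3.0), np.float64(11.0), np.float64(21.0), np.float64(16.0)]
10 [np.float64(2.0), np.float64(9.9), np.float64(19.9), np.float64(15.0)]
20 [np.float64(0.2), np.float64(8.2), np.float64(18.2), np.float64(13.2)]
27 [np.float64(-1.3), np.float64(6.6), np.float64(16.6), np.float64(11.6)]
```

```bash
cat >> h.py <<'E'
RO=np.array([483.4,162.7]); RY=np.radians(4.3)
def tool(az_deg,th):
    # tool x along azimuth az, z down, then lean back th (tool z tips toward +x)
    a=R.from_euler('z',az_deg,degrees=True).as_matrix()
    t=np.radians(th); 
    x=a@np.array([np.cos(t),0,np.sin(t)]); z=a@np.array([np.sin(t),0,-np.cos(t)])
    return np.stack([x,np.cross(z,x),z],1)
def eye2tcp(xr,zr,th,y=-70.7,off=41):
    t=np.radians(th); p=np.array([xr-np.sin(t)*off, y, zr+np.cos(t)*off])
    c,s=np.cos(RY),np.sin(RY)
    return np.array([RO[0]+c*p[0]-s*p[1],RO[1]+s*p[0]+c*p[1],p[2]])
def rel(P,Rm,base=None,verbose=True):
    s=manip.observe()
    if base is None: base=(np.array(s["ee_pos"]),q2m(s["ee_rot"]))
    d=base[1].T@(P-base[0])/500; w=R.from_matrix(base[1].T@Rm).as_rotvec()/np.pi
    print("shift",d.round(4).tolist(),"turn",w.round(4).tolist(),"| dist",round(np.linalg.norm(d)*500,1),"deg",round(np.linalg.norm(w)*180,1))
def st():
    s=manip.observe(); print(s["clock"],s["ee_pos"].round(1),"F",s["wrist_force"].round(1),"w",round(s["grip_width"],1),"q",s["joint_positions"].round(2))
E
python3 - <<'E'
from h import *
st()
P=eye2tcp(45,154,0);print(P)
T=tool(4.3,0)
s=manip.observe(); rel(s["ee_pos"]+[0,0,70],q2m(s["ee_rot"])); rel(P+[0,0,85],T)
E
```

```text
0.5 [181.9 545.5 231.3] F [-0.1  0.5 -0.7] w 85.2 q [ 1.23  0.32  1.56  0.    1.26 -0.02]
[533.574327    95.57305377 195.        ]
shift [0.0, -0.0, -0.14] turn [0.0, 0.0, 0.0] | dist 70.0 deg 0.0
shift [-0.6311, 0.9519, -0.0974] turn [-0.0, -0.0, 0.3737] | dist 573.1 deg 67.3
```

Emit:
send_rows(plan=[[[0, 0, -0.08], [0, 0, 0], 0.5], [[0, 0, -0.14], [0, 0, 0.03], 0.5], [[-0.63, 0.95, -0.14], [0, 0, 0.374], 0.5], [[-0.63, 0.95, -0.14], [0, 0, 0.374], 0.5], [[-0.63, 0.95, -0.14], [0, 0, 0.374], 0.5]])

```text
clock: 0.92
ee_pos: [259.3, 446.3, 301.9]
ee_rot: [-0.0, 0.926, 0.378, 0.001]
wrist_force: [1.4, 1.1, 0.2]
grip_width: 42.6
```

```bash
python3 - <<'E'
from h import *
st()
P=eye2tcp(45,154,0);T=tool(4.3,0)
rel(P+[0,0,85],T)
E
```

```text
0.9167 [259.3 446.3 301.9] F [1.4 1.1 0.2] w 42.6 q [ 1.02  0.19  1.57 -0.    1.38  0.25]
shift [-0.0996, 0.8849, 0.0435] turn [-0.0002, -0.0005, 0.223] | dist 445.8 deg 40.1
```

Emit:
send_rows(plan=[[[-0.1, 0.885, 0.03], [0, 0, 0.223], 0.5], [[-0.1, 0.885, 0.03], [0, 0, 0.223], 0.5], [[-0.1, 0.885, 0.03], [0, 0, 0.223], 0.5], [[-0.1, 0.885, 0.03], [0, 0, 0.223], 0.5], [[-0.1, 0.885, 0.03], [0, 0, 0.223], 0.5]])

```text
clock: 1.33
ee_pos: [388.5, 281.7, 294.5]
ee_rot: [-0.0, 0.997, 0.074, 0.0]
wrist_force: [1.0, 0.3, 1.0]
grip_width: 42.6
```

```bash
python3 - <<'E'
from h import *
st()
P=eye2tcp(45,154,0);T=tool(4.3,0)
rel(P+[0,0,85],T)
E
```

```text
1.3333 [388.5 281.7 294.5] F [1.  0.3 1. ] w 42.6 q [0.6  0.13 1.66 0.   1.35 0.45]
shift [0.2318, 0.4111, 0.0291] turn [-0.0001, -0.0002, 0.0235] | dist 236.4 deg 4.2
```

Emit:
send_rows(plan=[[[0.232, 0.411, 0.03], [0, 0, 0.0235], 0.5], [[0.232, 0.411, 0.03], [0, 0, 0.0235], 0.5], [[0.232, 0.411, 0.03], [0, 0, 0.0235], 0.5], [[0.232, 0.411, 0.03], [0, 0, 0.0235], 0.5], [[0.232, 0.411, 0.03], [0, 0, 0.0235], 0.5]])

```text
clock: 1.75
ee_pos: [517.5, 118.4, 281.2]
ee_rot: [-0.0, 0.999, 0.04, 0.0]
wrist_force: [-0.2, 0.0, 0.5]
grip_width: 42.9
```

```bash
python3 - <<'E'
from h import *
st()
P=eye2tcp(45,154,0);T=tool(4.3,0)
rel(P+[0,0,55],T)
E
```

```text
1.75 [517.5 118.4 281.2] F [-0.2  0.   0.5] w 42.9 q [0.2  0.22 1.58 0.   1.34 0.12]
shift [0.0283, 0.0481, 0.0625] turn [-0.0001, -0.0002, 0.0018] | dist 41.9 deg 0.3
```

Emit:
send_rows(plan=[[[0.028, 0.048, 0.03], [0, 0, 0], 0.5], [[0.028, 0.048, 0.06], [0, 0, 0], 0.5], [[0.028, 0.048, 0.06], [0, 0, 0], 0.5], [[0.028, 0.048, 0.06], [0, 0, 0], 0.5]])

```text
clock: 2.08
ee_pos: [532.0, 97.3, 250.5]
ee_rot: [-0.0, 0.999, 0.04, -0.001]
wrist_force: [-0.1, 0.6, 0.3]
grip_width: 42.7
```

```bash
python3 - <<'E'
from h import *
P=eye2tcp(45,154,0);T=tool(4.3,0)
for n,b in(("side",(60,250,180,340)),("top",(140,280,90,290))):
    p=manip.grab_frame(n); pickle.dump(p,open(n+"1.pkl","wb")); a=p["frame"][b[0]:b[1],b[2]:b[3]]
    cv2.imwrite(f"pics/{n}1.png",cv2.resize(a,None,fx=3.1,fy=3.1,interpolation=cv2.INTER_CUBIC))
st(); rel(P+[0,0,0],T)
E
```

```text
2.1833 [532.5  98.3 252.1] F [-1.  -0.1  0.2] w 42.9 q [0.16 0.25 1.61 0.   1.28 0.08]
shift [0.0015, 0.0056, 0.1141] turn [-0.0001, -0.0004, 0.0022] | dist 57.1 deg 0.4
```

View pics/side1.png

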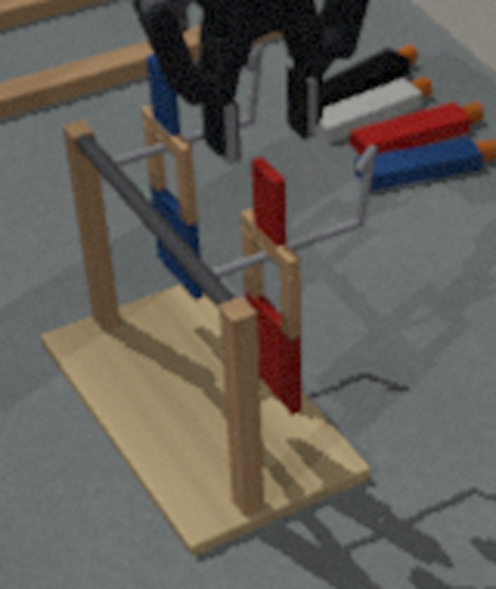

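View pics/top1.png

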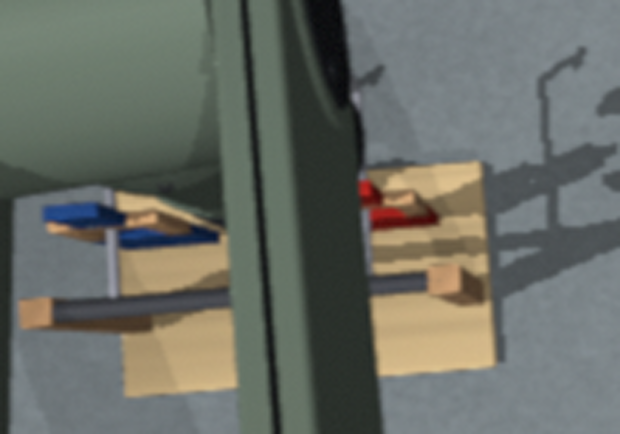

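Side view: the red paddle handle (crop ≈(268,165)) sits between the fingertips at ≈(230,150) and (305,130), so the jaws are aligned. In the top view the arm covers the hand. Descending and closing.

Emit:
send_rows(plan=[[[0.0015, 0.0056, 0.03], [0, 0, 0.002], 0.5], [[0.0015, 0.0056, 0.06], [0, 0, 0.002], 0.5], [[0.0015, 0.0056, 0.09], [0, 0, 0.002], 0.5], [[0.0015, 0.0056, 0.114], [0, 0, 0.002], 0.5], [[0.0015, 0.0056, 0.114], [0, 0, 0.002], 0.5]])

```text
clock: 2.6
ee_pos: [532.0, 95.7, 193.0]
ee_rot: [0.0, 0.999, 0.038, -0.001]
wrist_force: [0.3, 0.3, -0.0]
grip_width: 42.6
```

```bash
python3 - <<'E'
from h import *
P=eye2tcp(45,154,0);T=tool(4.3,0)
for n,b in(("side",(60,250,180,340)),):
    p=manip.grab_frame(n); a=p["frame"][b[0]:b[1],b[2]:b[3]]
    cv2.imwrite(f"pics/{n}2.png",cv2.resize(a,None,fx=3.1,fy=3.1,interpolation=cv2.INTER_CUBIC))
st(); rel(P+[0,0,0],T)
E
```

```text
2.65 [532.9  95.7 194.3] F [ 0.1  0.5 -0.2] w 43.1 q [0.16 0.29 1.7  0.   1.15 0.08]
shift [0.0014, 0.0003, -0.0015] turn [-0.0, 0.0002, 0.0004] | dist 1.0 deg 0.1
```

View pics/side2.png

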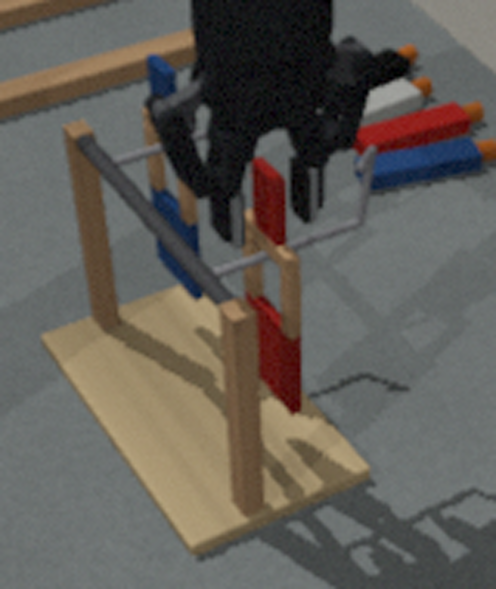

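The handle stands midway between the pads (crop ≈(268,200) against ≈(235,225) and (305,205)). Closing.

Emit:
send_rows(plan=[[[0.001, 0, -0.001], [0, 0, 0], 0.25], [[0.001, 0, -0.001], [0, 0, 0], 0], [[0.001, 0, -0.001], [0, 0, 0], 0], [[0.001, 0, -0.001], [0, 0, 0], 0], [[0.001, 0, -0.001], [0, 0, 0], 0]])

```text
clock: 3.07
ee_pos: [534.5, 95.1, 195.9]
ee_rot: [-0.0, 0.999, 0.037, 0.001]
wrist_force: [-1.3, 0.5, 6.2]
grip_width: 7.3
```

Emit:
send_rows(plan=[[[0, 0, 0], [0, 0, 0], 0], [[0, 0, 0], [0, 0, 0], 0]])

```text
clock: 3.23
ee_pos: [534.4, 95.1, 195.9]
ee_rot: [-0.0, 0.999, 0.037, 0.001]
wrist_force: [-0.4, 0.5, 6.6]
grip_width: 7.5
```

```bash
python3 - <<'E'
from h import *
for n,b in(("side",(60,250,180,340)),):
    p=manip.grab_frame(n); a=p["frame"][b[0]:b[1],b[2]:b[3]]
    cv2.imwrite(f"pics/{n}3.png",cv2.resize(a,None,fx=3.1,fy=3.1,interpolation=cv2.INTER_CUBIC))
st(); rel(eye2tcp(45,175,0),tool(4.3,0));rel(eye2tcp(45,175,28),tool(4.3,28))
E
```

```text
3.2833 [534.4  95.1 195.9] F [-1.4 -0.   6.6] w 7.2 q [0.15 0.29 1.7  0.   1.15 0.08]
shift [-0.0016, -0.0011, -0.0403] turn [-0.0002, -0.0007, -0.0002] | dist 20.2 deg 0.1
shift [-0.0401, -0.0011, -0.0308] turn [-0.0002, 0.1549, -0.0002] | dist 25.3 deg 27.9
```

View pics/side3.png

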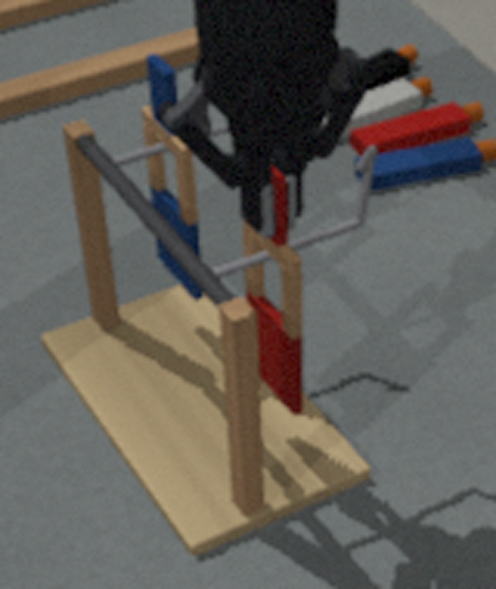

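Gripped at 7.3 mm on the handle. Raising it.

Emit:
send_rows(plan=[[[0, 0, -0.014], [0, 0, 0], 0], [[0, 0, -0.028], [0, 0, 0], 0], [[0, 0, -0.042], [0, 0, 0], 0], [[0, 0, -0.042], [0, 0, 0], 0], [[0, 0, -0.042], [0, 0, 0], 0]])

```text
clock: 3.7
ee_pos: [534.2, 94.8, 216.1]
ee_rot: [-0.0, 0.999, 0.037, 0.001]
wrist_force: [-0.5, 0.6, -1.0]
grip_width: 7.5
```

```bash
python3 - <<'E'
from h import *
for n,b in(("side",(60,250,180,340)),):
    p=manip.grab_frame(n); a=p["frame"][b[0]:b[1],b[2]:b[3]]; pickle.dump(p,open("side4.pkl","wb"))
    cv2.imwrite(f"pics/{n}4.png",cv2.resize(a,None,fx=3.1,fy=3.1,interpolation=cv2.INTER_CUBIC))
    r,c=np.mgrid[0:420,0:560]; r=r.ravel();c=c.ravel();hsv=cv2.cvtColor(p["frame"],cv2.COLOR_BGR2HSV).reshape(-1,3).astype(int)
    W,z=world(p,c,r);m=((hsv[:,0]<6)|(hsv[:,0]>174))&(hsv[:,1]>150)&(z>0)&(W[:,0]>500)&(W[:,0]<560)&(W[:,1]>40)&(W[:,1]<150)&(W[:,2]>40)&(W[:,2]<165)
    print(np.percentile(W[m],[1,50,99],axis=0).round(1))
st(); rel(eye2tcp(45,175,14),tool(4.3,14));rel(eye2tcp(45,175,28),tool(4.3,28))
E
```

```text
[[528.5  63.9  86.6]
 [531.4  83.6 124.3]
 [539.  117.3 151.1]]
3.75 [533.9  94.8 215.6] F [-0.9  0.1 -1.2] w 7.5 q [0.15 0.28 1.66 0.   1.2  0.08]
shift [-0.0204, -0.0017, 0.0016] turn [0.0, 0.0778, -0.0002] | dist 10.3 deg 14.0
shift [-0.039, -0.0017, 0.0088] turn [0.0, 0.1555, -0.0002] | dist 20.0 deg 28.0
```

View pics/side4.png

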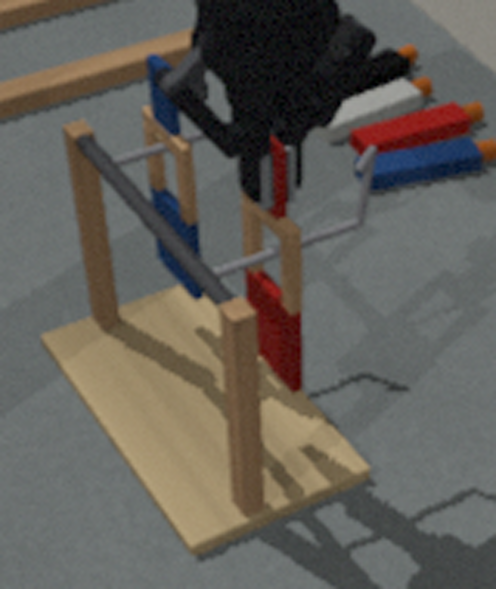

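Side view: the paddle rides up with its eye about centred on the rod (crop ≈(272,250)). Now tilting the handle back.

Emit:
send_rows(plan=[[[-0.009, -0.0015, 0], [0, 0.031, 0], 0], [[-0.0175, -0.0015, 0.001], [0, 0.062, 0], 0], [[-0.025, -0.0015, 0.003], [0, 0.093, 0], 0], [[-0.032, -0.0015, 0.006], [0, 0.124, 0], 0], [[-0.039, -0.0015, 0.009], [0, 0.1555, 0], 0]])

```text
clock: 4.17
ee_pos: [513.9, 94.1, 211.3]
ee_rot: [-0.009, 0.969, 0.036, 0.244]
wrist_force: [-0.1, -0.9, -0.8]
grip_width: 7.2
```

```bash
python3 - <<'E'
from h import *
for n,b in(("side",(60,250,180,340)),):
    p=manip.grab_frame(n); a=p["frame"][b[0]:b[1],b[2]:b[3]]; pickle.dump(p,open("side5.pkl","wb"))
    cv2.imwrite(f"pics/{n}5.png",cv2.resize(a,None,fx=3.1,fy=3.1,interpolation=cv2.INTER_CUBIC))
    r,c=np.mgrid[0:420,0:560]; r=r.ravel();c=c.ravel();hsv=cv2.cvtColor(p["frame"],cv2.COLOR_BGR2HSV).reshape(-1,3).astype(int)
    W,z=world(p,c,r);m=((hsv[:,0]<6)|(hsv[:,0]>174))&(hsv[:,1]>150)&(z>0)&(W[:,0]>500)&(W[:,0]<600)&(W[:,1]>40)&(W[:,1]<150)&(W[:,2]>40)&(W[:,2]<165)
    print(np.percentile(W[m],[1,50,99],axis=0).round(1))
    A=np.c_[W[m][:,2],W[m][:,1],np.ones(m.sum())]; k=np.linalg.lstsq(A,W[m][:,0],rcond=None)[0]; print("tilt",np.degrees(np.arctan(-k[0])))
st(); rel(eye2tcp(45,175,28),tool(4.3,28))
for w in((89,176),(97,180),(105,186),(110,194),(113,202),(119,214),(128,224)):print(w); rel(eye2tcp(*w,28),tool(4.3,28))
E
```

```text
[[536.9  65.6  97.6]
 [557.6  68.7 130.9]
 [578.9 106.9 162.6]]
tilt 29.296845070454893
4.2167 [506.7  93.  206.3] F [-6.8 -0.5 -3.1] w 7.6 q [ 0.19  0.05  2.08 -0.11  0.53  0.2 ]
shift [0.0182, -0.0012, -0.0014] turn [0.0002, 0.0015, 0.0] | dist 9.2 deg 0.3
(89, 176)
shift [0.0971, -0.0012, 0.0378] turn [0.0002, 0.0015, 0.0] | dist 52.1 deg 0.3
(97, 180)
shift [0.1149, -0.0012, 0.0382] turn [0.0002, 0.0015, 0.0] | dist 60.6 deg 0.3
(105, 186)
shift [0.1347, -0.0012, 0.035] turn [0.0002, 0.0015, 0.0] | dist 69.6 deg 0.3
(110, 194)
shift [0.151, -0.0012, 0.0255] turn [0.0002, 0.0015, 0.0] | dist 76.6 deg 0.3
(113, 202)
shift [0.1637, -0.0012, 0.0141] turn [0.0002, 0.0015, 0.0] | dist 82.2 deg 0.3
(119, 214)
shift [0.1855, -0.0011, -0.0016] turn [0.0002, 0.0015, 0.0] | dist 92.8 deg 0.3
(128, 224)
shift [0.2108, -0.0011, -0.0109] turn [0.0002, 0.0015, 0.0] | dist 105.5 deg 0.3
```

View pics/side5.png

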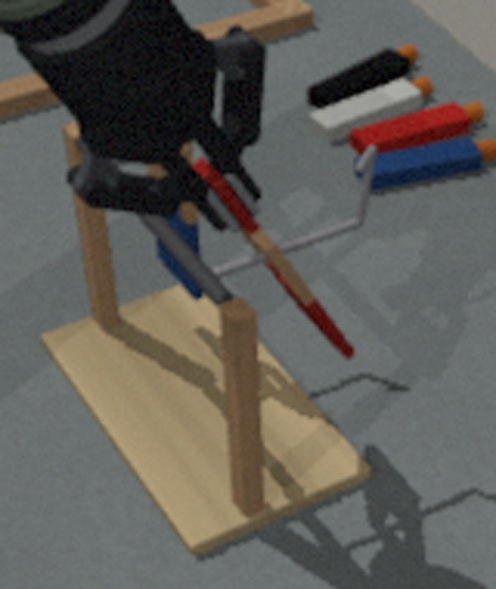

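Emit:
send_rows(plan=[[[0, 0, 0], [0, 0, 0], 0], [[0, 0, 0], [0, 0, 0], 0]])

```text
clock: 4.38
ee_pos: [515.3, 94.3, 211.8]
ee_rot: [-0.009, 0.97, 0.036, 0.242]
wrist_force: [1.2, 0.0, -0.3]
grip_width: 7.4
```

```bash
python3 - <<'E'
from h import *
st(); rel(eye2tcp(45,175,28),tool(4.3,28))
for w in((89,176),(97,180),(105,186),(110,194),(113,202),(119,214),(128,224)):print(w); rel(eye2tcp(*w,28),tool(4.3,28))
E
```

```text
4.3833 [515.3  94.3 211.8] F [ 1.2  0.  -0.3] w 7.4 q [ 0.19  0.05  2.06 -0.11  0.54  0.2 ]
shift [-0.0022, 0.0002, 0.0002] turn [-0.0, 0.0001, -0.0001] | dist 1.1 deg 0.0
(89, 176)
shift [0.0765, 0.0002, 0.0398] turn [-0.0, 0.0001, -0.0001] | dist 43.1 deg 0.0
(97, 180)
shift [0.0944, 0.0002, 0.0402] turn [-0.0, 0.0001, -0.0001] | dist 51.3 deg 0.0
(105, 186)
shift [0.1141, 0.0002, 0.0371] turn [-0.0, 0.0001, -0.0001] | dist 60.0 deg 0.0
(110, 194)
shift [0.1305, 0.0002, 0.0277] turn [-0.0, 0.0001, -0.0001] | dist 66.7 deg 0.0
(113, 202)
shift [0.1433, 0.0002, 0.0164] turn [-0.0, 0.0001, -0.0001] | dist 72.1 deg 0.0
(119, 214)
shift [0.1651, 0.0001, 0.0008] turn [-0.0, 0.0001, -0.0001] | dist 82.6 deg 0.0
(128, 224)
shift [0.1904, 0.0001, -0.0084] turn [-0.0, 0.0001, -0.0001] | dist 95.3 deg 0.0
```

It settled on target. The 9 mm deviation was dynamic, so I go gently from here.

Emit:
send_rows(plan=[[[0.016, 0, 0.008], [0, 0, 0], 0], [[0.037, 0, 0.019], [0, 0, 0], 0], [[0.058, 0, 0.03], [0, 0, 0], 0], [[0.07, 0, 0.037], [0, 0, 0], 0], [[0.0765, 0, 0.04], [0, 0, 0], 0]])

```text
clock: 4.8
ee_pos: [559.9, 97.5, 211.3]
ee_rot: [-0.009, 0.97, 0.036, 0.242]
wrist_force: [-0.1, -0.2, -1.7]
grip_width: 7.3
```

```bash
cat > look.py <<'E'
from h import *
import sys
def look(tag,b=(60,250,180,340)):
    p=manip.grab_frame("side"); a=p["frame"][b[0]:b[1],b[2]:b[3]]; pickle.dump(p,open(f"side{tag}.pkl","wb"))
    cv2.imwrite(f"pics/side{tag}.png",cv2.resize(a,None,fx=3.1,fy=3.1,interpolation=cv2.INTER_CUBIC))
E
python3 - <<'E'
from look import *
look("6")
st(); 
for w in((89,176),(97,180),(105,186),(110,194),(113,202),(119,214),(128,224)):print(w); rel(eye2tcp(*w,28),tool(4.3,28))
E
```

```text
4.85 [559.6  97.4 211.2] F [ 0.3 -0.5 -0.6] w 7.4 q [ 0.18  0.13  1.98 -0.09  0.55  0.17]
(89, 176)
shift [-0.0015, -0.0002, -0.0031] turn [0.0001, 0.0, -0.0002] | dist 1.7 deg 0.0
(97, 180)
shift [0.0164, -0.0002, -0.0026] turn [0.0001, 0.0, -0.0002] | dist 8.3 deg 0.0
(105, 186)
shift [0.0362, -0.0002, -0.0057] turn [0.0001, 0.0, -0.0002] | dist 18.3 deg 0.0
(110, 194)
shift [0.0525, -0.0002, -0.0151] turn [0.0001, 0.0, -0.0002] | dist 27.3 deg 0.0
(113, 202)
shift [0.0653, -0.0002, -0.0264] turn [0.0001, 0.0, -0.0002] | dist 35.2 deg 0.0
(119, 214)
shift [0.0872, -0.0002, -0.042] turn [0.0001, 0.0, -0.0002] | dist 48.4 deg 0.0
(128, 224)
shift [0.1125, -0.0002, -0.0512] turn [0.0001, 0.0, -0.0002] | dist 61.8 deg 0.0
```

View pics/side6.png

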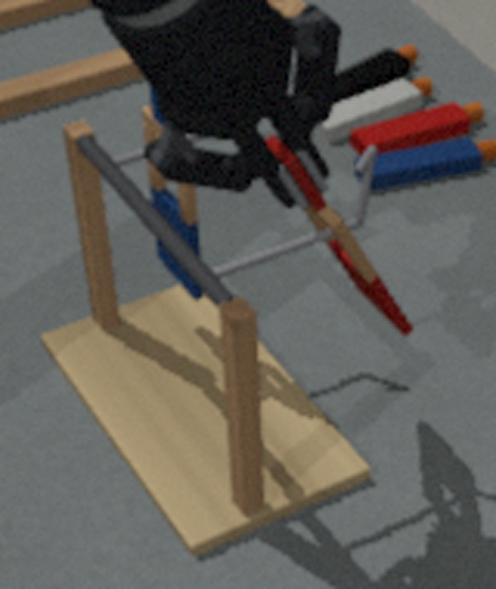

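```bash
cat >> look.py <<'E'
def chk(tag):
    p=pickle.load(open(f"side{tag}.pkl","rb")); s=manip.observe()
    T=q2m(s["ee_rot"]);P=s["ee_pos"]
    r,c=np.mgrid[0:420,0:560]; r=r.ravel();c=c.ravel();hsv=cv2.cvtColor(p["frame"],cv2.COLOR_BGR2HSV).reshape(-1,3).astype(int)
    W,z=world(p,c,r); L=(W-P)@T  # tool coords; e=131-z
    e=131-L[:,2]
    for nm,m in(("red",((hsv[:,0]<6)|(hsv[:,0]>174))&(hsv[:,1]>150)),("wood",(hsv[:,0]>8)&(hsv[:,0]<22)&(hsv[:,1]>60))):
        k=m&(z>0)&(abs(L[:,0])<12)&(abs(L[:,1])<45)&(e>-20)&(e<180)
        for lo,hi in((-20,66),(66,114),(112,130),(130,180)):
            kk=k&(e>lo)&(e<hi)
            if kk.sum()>5: print(nm,lo,hi,kk.sum(),"n",np.percentile(L[kk,0],[5,50,95]).round(1),"y",np.percentile(L[kk,1],[2,98]).round(1),"e",np.percentile(e[kk],[1,99]).round(1))
E
python3 -c "
from look import *
chk('6')"
```

```text
red -20 66 126 n [-4.  -2.4  2.5] y [-15.2  30.6] e [ 5.2 65.6]
red 112 130 7 n [-2.6  0.7  3.1] y [10.9 14.4] e [124.  129.9]
red 130 180 112 n [-3.2  0.4  4. ] y [-9.  15.2] e [132.3 173. ]
wood -20 66 7 n [-3.2 -0.7  1.8] y [-25.1  29.6] e [57.9 65.5]
wood 66 114 95 n [-3.8 -1.   3.5] y [-20.   30.7] e [ 66.3 111.1]
wood 112 130 52 n [-3.7 -0.9  3.2] y [ 6.4 30.5] e [114.9 127.2]
```

Paddle sits in the hand as modelled (e ranges match within 1 mm). Going around the bend.

Emit:
send_rows(plan=[[[0.012, 0, -0.002], [0, 0, 0], 0], [[0.0265, 0, -0.004], [0, 0, 0], 0], [[0.0385, 0, -0.0065], [0, 0, 0], 0], [[0.047, 0, -0.011], [0, 0, 0], 0], [[0.0525, 0, -0.015], [0, 0, 0], 0]])

```text
clock: 5.27
ee_pos: [577.8, 98.9, 231.3]
ee_rot: [-0.009, 0.969, 0.036, 0.242]
wrist_force: [1.2, -0.6, -1.6]
grip_width: 7.5
```

```bash
python3 - <<'E'
from look import *
look("7");chk("7")
st(); 
for w in((110,194),(111,198),(113,202),(116,208),(119,214),(123,219),(128,224),(140,228),(165,235)):print(w); rel(eye2tcp(*w,28),tool(4.3,28))
E
```

```text
red -20 66 147 n [-5.1 -4.5  0.9] y [-14.1  30.5] e [ 1.  64.9]
red 112 130 8 n [-4.1 -1.9  1.2] y [11.8 14.5] e [124.4 129.2]
red 130 180 110 n [-4.1 -0.6  3.3] y [-7.3 15.2] e [130.7 172. ]
wood -20 66 9 n [-4.7 -3.2  1.1] y [-21.8  30.2] e [60.4 65.6]
wood 66 114 125 n [-4.8 -2.1  2. ] y [-22.9  30.6] e [ 67.6 112.1]
wood 112 130 61 n [-4.8 -2.   2.8] y [ 1.1 30.6] e [112.4 125.8]
5.3167 [578.1  99.  231.9] F [ 0.4  0.3 -1. ] w 7.3 q [ 0.18  0.13  1.92 -0.08  0.61  0.16]
(110, 194)
shift [0.0003, 0.0001, 0.0041] turn [-0.0, -0.0008, -0.0002] | dist 2.1 deg 0.1
(111, 198)
shift [0.0058, 0.0001, -0.002] turn [-0.0, -0.0008, -0.0002] | dist 3.1 deg 0.1
(113, 202)
shift [0.0131, 0.0001, -0.0072] turn [-0.0, -0.0008, -0.0002] | dist 7.5 deg 0.1
(116, 208)
shift [0.0241, 0.0001, -0.0149] turn [-0.0, -0.0008, -0.0002] | dist 14.2 deg 0.1
(119, 214)
shift [0.035, 0.0001, -0.0227] turn [-0.0, -0.0008, -0.0002] | dist 20.9 deg 0.1
(123, 219)
shift [0.0468, 0.0001, -0.0277] turn [-0.0, -0.0008, -0.0002] | dist 27.2 deg 0.1
(128, 224)
shift [0.0603, 0.0, -0.0318] turn [-0.0, -0.0008, -0.0002] | dist 34.1 deg 0.1
(140, 228)
shift [0.0853, 0.0, -0.0276] turn [-0.0, -0.0008, -0.0002] | dist 44.8 deg 0.1
(165, 235)
shift [0.1359, 0.0, -0.0163] turn [-0.0, -0.0008, -0.0002] | dist 68.5 deg 0.1
```

View pics/side7.png

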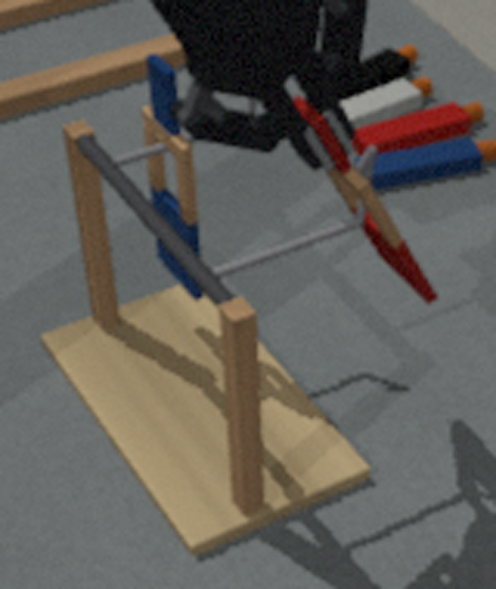

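The rod bend is inside the eye (crop ≈(360,215)) and there's no contact force. Continuing up and out over the tip.

Emit:
send_rows(plan=[[[0.009, 0, -0.004], [0, 0, 0], 0], [[0.019, 0, -0.011], [0, 0, 0], 0], [[0.031, 0, -0.0195], [0, 0, 0], 0], [[0.043, 0, -0.0265], [0, 0, 0], 0], [[0.052, 0, -0.03], [0, 0, 0], 0]])

```text
clock: 5.73
ee_pos: [593.9, 100.1, 257.2]
ee_rot: [-0.009, 0.969, 0.036, 0.243]
wrist_force: [1.2, -0.3, -0.6]
grip_width: 7.4
```

```bash
python3 - <<'E'
from look import *
look("8");chk("8")
st(); 
for w in((123,219),(128,224),(140,226),(165,235)):print(w); rel(eye2tcp(*w,28),tool(4.3,28))
E
```

```text
red -20 66 204 n [-5.7 -5.1  0.5] y [-20.8  30.8] e [ 3.8 65.3]
red 66 114 6 n [-5.4 -5.  -2.1] y [ 1.8 19.6] e [66.4 96. ]
red 112 130 9 n [-4.9 -2.   0.7] y [11.8 14.8] e [124.3 129.9]
red 130 180 120 n [-4.8 -0.9  2.9] y [-6.9 15.1] e [131.7 171.2]
wood -20 66 9 n [-4.8 -2.4  1.3] y [-20.   29.3] e [61.6 65.8]
wood 66 114 138 n [-5.4 -2.8  2. ] y [-25.3  30.9] e [ 66.9 113.3]
wood 112 130 64 n [-5.1 -2.9  1.7] y [ 0.9 30.6] e [112.1 126. ]
5.7833 [594.8 100.2 258. ] F [1.5 0.1 0.3] w 7.5 q [ 0.17  0.14  1.84 -0.07  0.67  0.14]
(123, 219)
shift [-0.0072, 0.0001, 0.0024] turn [-0.0001, -0.0012, -0.0001] | dist 3.8 deg 0.2
(128, 224)
shift [0.0063, 0.0001, -0.0017] turn [-0.0001, -0.0012, -0.0001] | dist 3.3 deg 0.2
(140, 226)
shift [0.0294, 0.0001, 0.0061] turn [-0.0001, -0.0012, -0.0001] | dist 15.0 deg 0.2
(165, 235)
shift [0.082, 0.0001, 0.0139] turn [-0.0001, -0.0012, -0.0001] | dist 41.6 deg 0.2
```

View pics/side8.png

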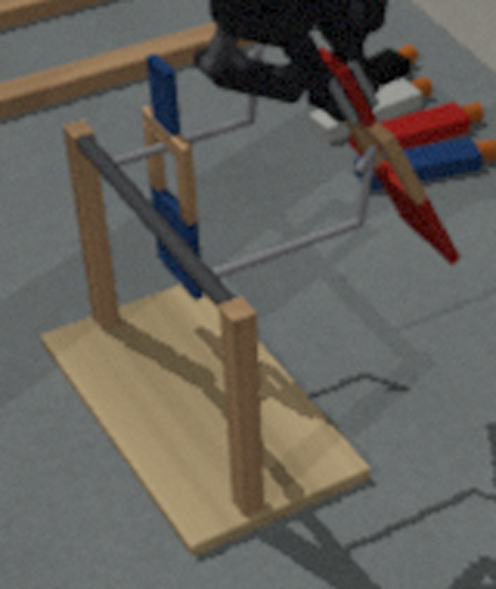

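Emit:
send_rows(plan=[[[0.012, 0, 0.001], [0, 0, 0], 0], [[0.024, 0, 0.0075], [0, 0, 0], 0], [[0.0415, 0, 0.017], [0, 0, 0], 0], [[0.063, 0, 0.0285], [0, 0, 0], 0], [[0.086, 0, 0.0405], [0, 0, 0], 0]])

```text
clock: 6.2
ee_pos: [641.5, 103.6, 257.7]
ee_rot: [-0.009, 0.97, 0.036, 0.241]
wrist_force: [0.5, 0.1, -0.1]
grip_width: 7.6
```

```bash
python3 - <<'E'
from look import *
look("9")
st(); 
# caddy
CP=np.array([605.1,-253.6]); 
rel(eye2tcp(230,240,28),tool(4.3,28)); rel(eye2tcp(210,235,0),tool(4.3,0))
rel(np.array([605,-253.6,280]),tool(15,0))
print(eye2tcp(220,235,0))
E
```

```text
6.25 [644.1 103.9 258. ] F [ 3.4 -0.1 -0.2] w 7.6 q [ 0.16  0.21  1.74 -0.06  0.7   0.13]
shift [0.114, -0.0001, 0.0197] turn [0.0, -0.0007, -0.0001] | dist 57.8 deg 0.1
shift [0.1125, -0.0001, 0.0193] turn [-0.0, -0.1563, -0.0001] | dist 57.1 deg 28.1
shift [-0.0951, 0.7071, -0.1008] turn [0.0146, -0.1558, -0.0584] | dist 360.3 deg 30.1
[708.08172536 108.69433096 276.        ]
```

View pics/side9.png

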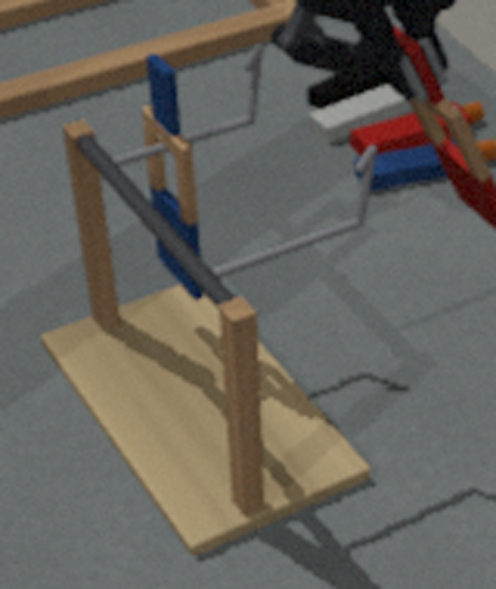

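The paddle is clear of the hook: the tip at crop ≈(368,155) lies outside the eye at ≈(450,130). Blue still hangs. Carrying it to the caddy.

Emit:
send_rows(plan=[[[0.01, 0.06, -0.02], [0, 0, 0], 0], [[0.01, 0.13, -0.05], [0, 0, 0], 0], [[-0.02, 0.21, -0.08], [0.004, -0.039, -0.015], 0], [[-0.045, 0.29, -0.1], [0.0075, -0.078, -0.03], 0], [[-0.07, 0.37, -0.1], [0.011, -0.117, -0.044], 0]])

```text
clock: 6.67
ee_pos: [600.8, -81.9, 289.7]
ee_rot: [-0.002, 0.992, 0.106, 0.069]
wrist_force: [1.6, -0.5, -0.0]
grip_width: 7.4
```

```bash
python3 - <<'E'
from look import *
st(); rel(np.array([605.1,-253.6,260]),tool(15,0))
E
```

```text
6.6667 [600.8 -81.9 289.7] F [ 1.6 -0.5 -0. ] w 7.4 q [-0.18  0.27  1.49  0.05  1.25 -0.4 ]
shift [-0.0717, 0.3369, 0.0535] turn [0.0042, -0.0439, -0.0157] | dist 174.3 deg 8.4
```

Emit:
send_rows(plan=[[[-0.02, 0.08, 0.01], [0.001, -0.012, -0.004], 0], [[-0.035, 0.16, 0.02], [0.002, -0.024, -0.009], 0], [[-0.052, 0.24, 0.04], [0.003, -0.034, -0.012], 0], [[-0.065, 0.31, 0.05], [0.004, -0.044, -0.016], 0], [[-0.072, 0.337, 0.0535], [0.004, -0.044, -0.016], 0]])

```text
clock: 7.08
ee_pos: [605.5, -256.8, 253.5]
ee_rot: [0.001, 0.992, 0.128, -0.002]
wrist_force: [0.6, -0.3, -1.5]
grip_width: 7.1
```

Emit:
send_rows(plan=[[[0, 0, 0], [0, 0, 0], 0], [[0, 0, 0], [0, 0, 0], 0]])

```text
clock: 7.25
ee_pos: [604.8, -252.0, 255.6]
ee_rot: [-0.001, 0.992, 0.129, -0.001]
wrist_force: [-0.3, -0.9, -1.1]
grip_width: 7.4
```

```bash
python3 - <<'E'
from look import *
st(); rel(np.array([605.1,-253.6,260]),tool(15,0))
s=manip.observe();T=q2m(s["ee_rot"]);P=s["ee_pos"]
for n in("side","top"):
    p=manip.grab_frame(n); cv2.imwrite(f"pics/{n}10.png",p["frame"]); pickle.dump(p,open(n+"10.pkl","wb"))
    r,c=np.mgrid[0:420,0:560]; r=r.ravel();c=c.ravel();W,z=world(p,c,r);L=(W-P)@T;e=131-L[:,2]
    hsv=cv2.cvtColor(p["frame"],cv2.COLOR_BGR2HSV).reshape(-1,3).astype(int)
    red=((hsv[:,0]<6)|(hsv[:,0]>174))&(hsv[:,1]>130)&(z>0)&(abs(L[:,0])<15)&(abs(L[:,1])<45)
    for lo,hi in((-15,33),(33,70),(125,180)):
        k=red&(e>lo)&(e<hi)
        if k.sum()>5: print(n,lo,hi,k.sum(),"n",np.percentile(L[k,0],[5,50,95]).round(1),"y",np.percentile(L[k,1],[2,98]).round(1),"e",np.percentile(e[k],[1,99]).round(1))
    k=(z>0)&(W[:,0]>540)&(W[:,0]<660)&(W[:,1]>-350)&(W[:,1]<-160)&(abs(W[:,2]-70)<4)
    print("caddy",k.sum(),cv2.minAreaRect(W[k][:,:2].astype(np.float32)))
E
```

```text
7.25 [ 604.8 -252.   255.6] F [-0.3 -0.9 -1.1] w 7.4 q [-0.41  0.44  1.32  0.    1.38 -0.67]
shift [-0.0003, 0.0032, -0.0088] turn [-0.0005, 0.0003, -0.0009] | dist 4.7 deg 0.2
side -15 33 525 n [-5.2 -4.  -2.7] y [-26.7  29.6] e [-0.1 32.7]
side 33 70 639 n [-5.1 -3.9  0.1] y [-26.5  29.6] e [33.5 65.5]
side 125 180 82 n [-4.  -1.1  3.5] y [-3.3 14. ] e [125.6 171.4]
caddy 700 ((604.4320068359375, -254.84423828125), (43.540489196777344, 122.14293670654297), 14.653396606445312)
top -15 33 70 n [-2.5 -2.3  2.4] y [-33.1  24.1] e [ 4.5 32.4]
top 33 70 148 n [-2.5 -2.   3.2] y [-33.   20.3] e [33.3 67.5]
top 125 180 116 n [-2.1  1.6  6. ] y [-17.2   1.2] e [131.2 172.7]
caddy 367 ((605.80517578125, -252.48007202148438), (42.15179443359375, 122.38713073730469), 15.174549102783203)
```

View pics/side10.png

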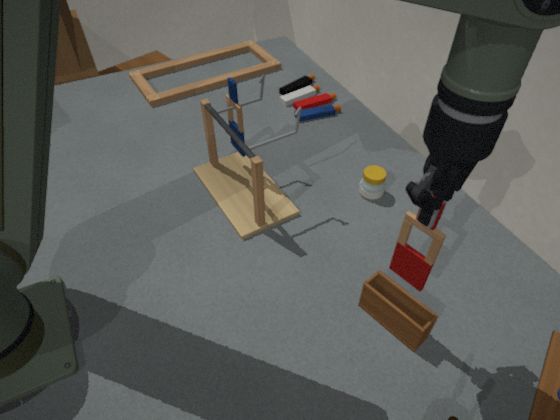

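View pics/top10.png

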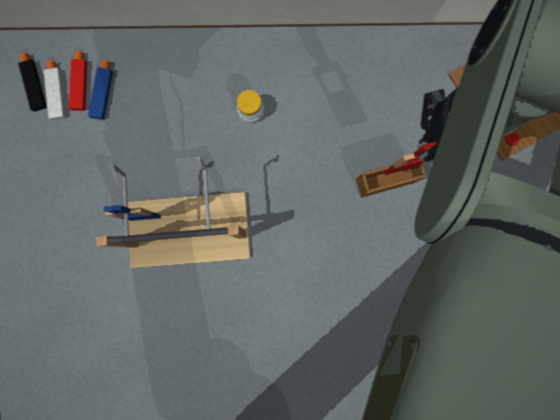

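The paddle hangs upright above the slot in both pictures (side: swatch ≈(412,267) over the box ≈(398,310)). Lowering.

Emit:
send_rows(plan=[[[0, 0.003, 0.03], [0, 0, 0], 0], [[0, 0.003, 0.07], [0, 0, 0], 0], [[0, 0.003, 0.11], [0, 0, 0], 0], [[0, 0.003, 0.14], [0, 0, 0], 0], [[0, 0.003, 0.16], [0, 0, 0], 0]])

```text
clock: 7.77
ee_pos: [604.7, -251.0, 175.6]
ee_rot: [-0.001, 0.991, 0.131, -0.001]
wrist_force: [1.0, 0.2, -0.5]
grip_width: 7.0
```

```bash
python3 - <<'E'
from look import *
look("11",(170,360,330,490)); st(); rel(np.array([605.1,-253.6,139]),tool(15,0))
E
```

```text
7.8167 [ 604.  -251.   173.9] F [-0.8  0.5 -2.4] w 7.3 q [-0.41  0.48  1.45 -0.    1.21 -0.67]
shift [0.0011, 0.0058, 0.0699] turn [-0.0009, 0.0012, 0.0002] | dist 35.1 deg 0.3
```

View pics/side11.png

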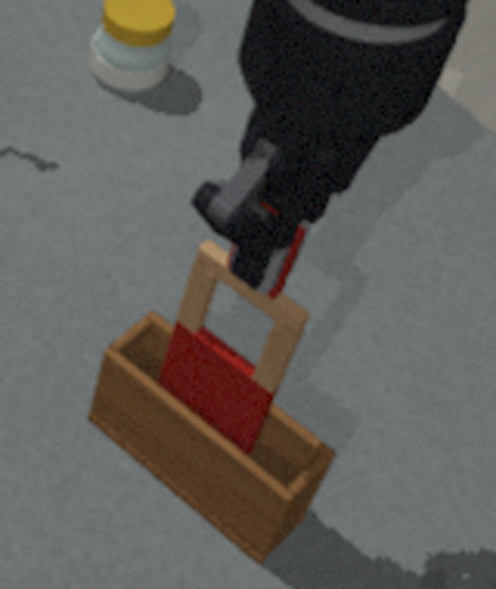

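The swatch has entered the slot, centred (crop ≈(215,390)). Lowering to the floor.

Emit:
send_rows(plan=[[[0.001, 0.005, 0.02], [0, 0, 0], 0], [[0.001, 0.005, 0.04], [0, 0, 0], 0], [[0.001, 0.005, 0.056], [0, 0, 0], 0], [[0.001, 0.005, 0.068], [0, 0, 0], 0], [[0.001, 0.005, 0.068], [0, 0, 0], 0]])

```text
clock: 8.23
ee_pos: [605.5, -255.2, 140.9]
ee_rot: [-0.001, 0.992, 0.13, -0.001]
wrist_force: [0.4, -0.5, -0.8]
grip_width: 7.3
```

```bash
python3 - <<'E'
from look import *
st(); rel(np.array([605.1,-253.6,138]),tool(15,0))
E
```

```text
8.2333 [ 605.5 -255.2  140.9] F [ 0.4 -0.5 -0.8] w 7.3 q [-0.42  0.51  1.49 -0.    1.14 -0.68]
shift [0.0001, -0.0033, 0.0059] turn [-0.0005, 0.0008, -0.0005] | dist 3.4 deg 0.2
```

Emit:
send_rows(plan=[[[0, -0.002, 0.005], [0, 0, 0], 0], [[0, -0.002, 0.006], [0, 0, 0], 0], [[0, -0.002, 0.006], [0, 0, 0], 0.2], [[0, -0.002, 0.006], [0, 0, 0], 0.5], [[0, -0.002, 0.006], [0, 0, 0], 0.6]])

```text
clock: 8.65
ee_pos: [606.2, -254.7, 140.1]
ee_rot: [0.0, 0.992, 0.13, 0.0]
wrist_force: [-0.1, -0.3, -0.0]
grip_width: 40.5
```

Emit:
send_rows(plan=[[[0, 0, 0], [0, 0, 0], 0.6], [[0, 0, 0], [0, 0, 0], 0.6], [[0, 0, 0], [0, 0, 0], 0.6]])

```text
clock: 8.9
ee_pos: [606.0, -254.6, 139.7]
ee_rot: [0.0, 0.992, 0.13, -0.0]
wrist_force: [-0.3, 0.0, 1.4]
grip_width: 51.1
```

```bash
python3 - <<'E'
from look import *
look("12",(170,360,330,490)); st()
E
```

```text
8.95 [ 606.  -254.6  139.6] F [-0.5  0.   0.6] w 51.3 q [-0.42  0.51  1.49 -0.    1.14 -0.68]
```

View pics/side12.png

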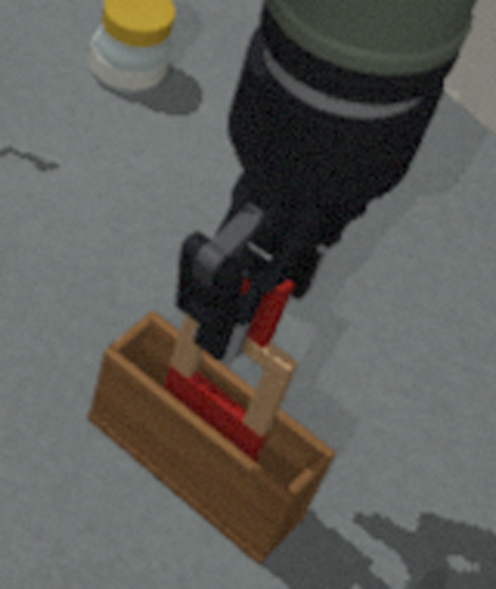

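```bash
cat > pad.py <<'E'
from look import *
def padmeas(p):
    a=R.from_euler('z',15,degrees=True).as_matrix()
    r,c=np.mgrid[0:420,0:560]; r=r.ravel();c=c.ravel();W,z=world(p,c,r);L=(W-np.array([605.1,-253.6,0]))@a
    hsv=cv2.cvtColor(p["frame"],cv2.COLOR_BGR2HSV).reshape(-1,3).astype(int)
    red=((hsv[:,0]<6)|(hsv[:,0]>174))&(hsv[:,1]>130)&(z>0)&(abs(L[:,0])<80)&(abs(L[:,1])<50)
    for lo,hi in((10,75),(120,145),(145,165),(165,190)):
        k=red&(L[:,2]>lo)&(L[:,2]<hi)
        if k.sum()>3: print(lo,hi,k.sum(),"x",np.percentile(L[k,0],[5,50,95]).round(1),"y",np.percentile(L[k,1],[2,50,98]).round(1),"zmax",L[k,2].max().round(1))
E
python3 -c "
from pad import *
padmeas(pickle.load(open('side12.pkl','rb')))"
```

```text
10 75 340 x [-4.1 -2.8  2.6] y [-30.6  -2.6  26. ] zmax 74.1
120 145 38 x [-3.9 -2.5  2.8] y [-14.9 -11.3  -6.2] zmax 144.7
145 165 78 x [-3.8 -2.3  6.9] y [-15.  -10.3   4.2] zmax 164.8
165 190 52 x [-4.  -2.   3.6] y [-15.  -12.5   4.2] zmax 178.6
```

It stands upright on its own (top at 178 mm, no lean). Withdrawing straight up.

Emit:
send_rows(plan=[[[0, 0, -0.02], [0, 0, 0], 0.6], [[0, 0, -0.05], [0, 0, 0], 0.6], [[0, 0, -0.09], [0, 0, 0], 0.6], [[0, 0, -0.14], [0, 0, 0], 0.6], [[0, 0, -0.2], [0, 0, 0], 0.6]])

```text
clock: 9.37
ee_pos: [605.3, -254.3, 240.0]
ee_rot: [-0.001, 0.992, 0.13, -0.001]
wrist_force: [0.2, 0.6, -0.4]
grip_width: 51.1
```

Emit:
send_rows(plan=[[[0, 0, -0.06], [0, 0, 0], 0.6], [[0, 0, -0.1], [0, 0, 0], 0.6], [[0, 0, -0.1], [0, 0, 0], 0.6], [[0, 0, -0.1], [0, 0, 0], 0.6]])

```text
clock: 9.7
ee_pos: [606.4, -254.7, 291.5]
ee_rot: [0.001, 0.992, 0.13, 0.001]
wrist_force: [0.2, -0.1, -0.3]
grip_width: 51.5
```

```bash
python3 - <<'E'
from pad import *
st()
p=manip.grab_frame("side"); cv2.imwrite("pics/side13.png",p["frame"]); padmeas(p)
E
```

```text
9.7 [ 606.4 -254.7  291.5] F [ 0.2 -0.1 -0.3] w 51.5 q [-0.42  0.43  1.25 -0.    1.46 -0.68]
10 75 331 x [-4.6 -3.4  2.7] y [-30.5  -2.4  25.7] zmax 73.8
120 145 89 x [-5.1 -4.1 -1.3] y [-15.   -2.3  11. ] zmax 144.9
145 165 154 x [-5.5 -4.3 -1.9] y [-15.   -3.6  10.6] zmax 164.9
165 190 177 x [-5.3 -3.7  1.6] y [-14.8  -2.5  10.7] zmax 179.8
```

View pics/side13.png

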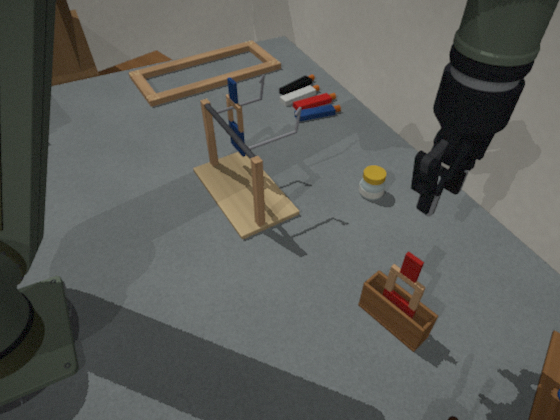

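Red stands in the box (≈(403,285)), the gripper is well clear above it, and blue hangs on its hook (≈(234,115)). One short wait to check it stays put, then I hand in.

Emit:
send_rows(plan=[[[0, 0, 0], [0, 0, 0], 0.6], [[0, 0, 0], [0, 0, 0], 0.6], [[0, 0, 0], [0, 0, 0], 0.6], [[0, 0, 0], [0, 0, 0], 0.6], [[0, 0, 0], [0, 0, 0], 0.6]])

```text
clock: 10.17
ee_pos: [605.9, -254.5, 288.9]
ee_rot: [-0.0, 0.992, 0.13, -0.001]
wrist_force: [0.4, -0.2, -0.0]
grip_width: 51.4
```

```bash
python3 - <<'E'
from pad import *
p=manip.grab_frame("side"); padmeas(p); st(); print(manip.close_job())
E
```

```text
10 75 333 x [-4.5 -3.3  2.7] y [-30.6  -2.7  26.3] zmax 73.8
120 145 82 x [-4.6 -3.7 -0.6] y [-14.8  -3.9  10. ] zmax 144.9
145 165 157 x [-4.9 -3.7  0.1] y [-14.8  -3.   10.2] zmax 165.0
165 190 179 x [-4.7 -3.1  2.4] y [-15.   -2.6  10.6] zmax 179.3
10.2167 [ 605.9 -254.5  289.1] F [0.  0.2 1. ] w 51.4 q [-0.41  0.43  1.25 -0.    1.46 -0.68]
the job is handed in; nothing more can be done
None
```

The red paddle is standing swatch end down in the slot of the wooden box, and I handed the job in at 10.2 s.

- **Off the hook:** I pinched the handle, raised the paddle 20 mm and tilted its handle back 28 degrees. I then followed the rod and brought the eye out over the barb tip. The wrist force readings I took between moves stayed under about 8 N, and none pointed to contact with the hook.
- **One disagreement:** just after the tilt, one reading put the tool 9 mm off target. It settled by itself within 0.2 s and I went slowly from there.
- **Last checks:** two side-camera measurements 0.5 s apart, with the gripper more than 100 mm above the paddle, showed it upright with no visible lean. Its top was at about 179 mm, where it should be when standing on the slot floor. In the side picture taken after the gripper withdrew, the blue paddle was still hanging on its hook. I did not take a top picture at the end.

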